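Lock the transfer rod with its R-clip

ROBOT

A 6-joint arm with a two-finger parallel gripper is mounted at the origin on the work surface. World frame = base frame: x ahead of the robot, y to its left, z up, the work surface at z = 0. Lengths are in mm, angles in degrees, forces in N, time in s.
With the tool pointing down it reaches from about 300 to 1000 mm from the base axis. Payload 5.1 kg.
Tool frame: the origin (TCP) lies on the centre line of the jaws, within the pads' length; the fingertips stand 22 mm ahead of it and the grasp point (between the pads) lies 3 mm ahead of it; x points along the fingers, y is the direction in which the jaws open and shut, and the axes are right-handed (so a half turn about x gives the same grasp; the last joint's range is limited). The gripper opens to 95 mm and grips with 3 to 60 N. Pads are 20 mm wide; open, the fingers measure 119 mm over their backs; the gripper's body (75 mm by 180 mm) begins 59 mm behind the grasp point.
Start: joints at [-68.274, 7.093, 94.555, -0, 78.352, -4.733], TCP at [289.582, -581.917, 236.656] pointing down, gripper open.
Joint ranges: [-149.61, 149.61], [-58.7, 133.49], [1.44, 155.28], [-77.14, 257.14], [18.33, 153.61], [-166.67, 166.67]. Speed limits (degrees/s): [147.25, 147.25, 180, 180, 180, 180].

INTERFACE

Orientations are given as [roll, pitch, yaw] about the fixed x, y, z axes, in that order (R = Rz(yaw) Ry(pitch) Rx(roll)).
In Python, from station import movep, movel, move_j, release, gripper_close, wait, inverse_kinematics, grab_frame, MotionError, finish_job, get_time_s, get_joint_positions, get_joint_vel, get_effort, get_ee_pos, get_tool_rot, get_wrist_force, get_moment, get_opening gives the robot as it stands. Calls block until the motion is done:
- movep(position, orientation): joint-space move of the TCP to a pose.
- movel(position, ori=None, feed=150, f_stop=None): straight line of the TCP; ori=None keeps the orientation; feed is the mean speed in mm/s. With f_stop (N) it stops when the force on the tool has changed by that much, and returns True; else False.
- move_j(angles): joint-space move.
- release() and gripper_close(effort=None): open the fingers fully, or close them until they stop; effort is the grip in N (None keeps the last).
- wait(seconds).
- inverse_kinematics(position, orientation): joint angles nearest the present ones, or None.
- grab_frame(name): name is "scene" or "top"; returns a dict with "color" (480x640x3 uint8, blue, green, red), "fov_y" (degrees; the focal length in pixels is half the picture's height over the tangent of half this angle, whatever the lens; pixels are square), "cx", "cy" (the principal point, pixels), "T" (4x4, takes a point from camera to world coordinates). Camera axes: x right, y down, z forward; pixel columns grow to the right and rows downward; lengths in mm; the calibration is good to about 2 mm. A picture is of the moment at which its call begins. There is no depth.
A pose or a line that the arm cannot do raises MotionError and nothing moves.
- finish_job(): hands the job in, once; it reports no verdict.
Readings, each from a call of its own:
- get_time_s(): time.
- get_joint_positions(): joint angles.
- get_joint_vel(): joint speeds.
- get_effort(): joint torques, N m.
- get_ee_pos(): TCP position.
- get_tool_rot(): TCP orientation.
- get_wrist_force(): force on the tool from outside, world axes, zero at the start.
- get_moment(): the same for the moment, N m.
- get_opening(): opening from 0.0 (shut) to 1.0 (fully open).
Only numpy, scipy, OpenCV 4.12 (cv2) and the standard library are available. Lean on these libraries where they do the work, as an engineer would, in place of code of your own. Each camera call takes 0.05 s, during which the arm holds its last target.

TASK

Lock the microscope's sample transfer rod: take the large R-clip from the clip rack and push its straight leg down through the cross-hole of the rod, with the bent leg riding over the side of the rod and closing around it, until the clip's foot sits down on the rod. It does not matter on which side of the rod the bent leg goes. Leave the small clip and the plain pin in the rack.

Things in the scene. Friction and masses are not known exactly. Their poses are not given: they have to be found in the camera images.
- clip: Large R-clip, 0.1 kg. Origin: straight leg's axis at the underside of the grey foot (50 x 24 x 5 mm); z up, x to the bent leg. Grip tab on the foot: middle at x +9, 46 long in x, 12 thick in y, z 5 to 41 mm. Straight leg 7 mm thick, tapered tip at z -66. Bent leg springy: kink 40 mm down, 12.5 mm from the straight leg, flared end at x +33, z -57; spreads 6 mm over the rod (push under 15 N), then closes.
- cross_hole (a point): Middle of the cross-hole's upper mouth, 97 mm above the table, where the clip's origin ends up. x along the level rod (44 mm thick, axis 22 mm lower), z up. Hole straight down through the rod, 14 mm wide in y, 20 mm in x, lips rounded. The clip's y must lie along the rod, either way. Nothing within 100 mm along the rod but rod; end blocks and flange reach 127 mm high, base plate top at 12 mm.
- small_clip: Bystander: small R-clip, too small for the rod: head 32 mm long, tab 28 x 12 and 24 mm high, straight leg 42 mm. Axes as the large clip's. It, the large clip and the pin hang by their feet, 85 mm apart in any order, legs in the 14 mm gap of a fixed rack of two rails (38 mm over all, tops 86 mm above the table), planes along the rails. Lift a clip straight up 70 mm or more to free it.
- plain_pin: Bystander in the rack: straight pin with no bent leg. Round grey knob 28 mm across, top 34 mm above the underside of its foot; leg 7 mm thick, 66 mm long. Origin on its axis at the foot's underside, z up.

How it is judged:
By the outcome, as a careful person would: the job done as asked, in the order asked, and still so for the second after the job is handed in, with the robot touching nothing.
It also fails if it takes over 35 s, if anything falls off the work surface, if the arm or the gripper's body presses on something with over 40 N, if the wrist force passes 120 N, or if a joint passes its speed limit or range.

## Working session

There is one attempt and no reset: what is moved stays moved. The work goes in short steps, each a Python script; the robot and the scene stay as the last script left them, time stands still between calls to the robot, and variables do not carry over. Pictures are saved under pics/ and viewed, and the job is handed in when it is done.

```bash
mkdir -p pics; ls; python3 - <<'E'
from station import *
import cv2,numpy as np,pickle
fs={}
for n in("scene","top"):
    f=grab_frame(n);fs[n]=f;cv2.imwrite(f"pics/{n}0.png",f["color"])
    print(n,f["fov_y"],f["cx"],f["cy"],np.round(f["T"],3).tolist())
pickle.dump(fs,open("f0.pkl","wb"))
print(get_time_s(),get_tool_rot())
E
```

```text
pics
scene 51.185303474176514 318.992272241036 248.45474300630204 [[-0.644, 0.481, -0.594, 982.052], [0.765, 0.388, -0.514, 460.328], [-0.017, -0.786, -0.618, 587.853], [0.0, 0.0, 0.0, 1.0]]
top 44.42280495558221 328.1337429267116 233.07051593751387 [[0.007, -0.99, 0.141, 380.291], [-1.0, -0.005, 0.016, 40.785], [-0.015, -0.141, -0.99, 1117.523], [0.0, 0.0, 0.0, 1.0]]
0.1 [-93.37328326  89.89108091 113.08730034]
```

View pics/scene0.png

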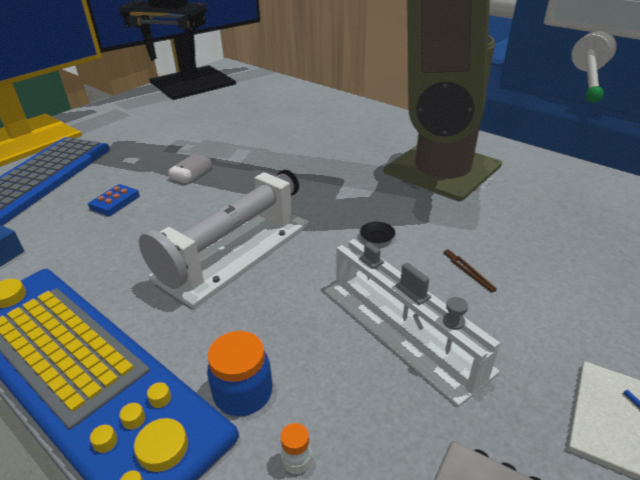

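View pics/top0.png

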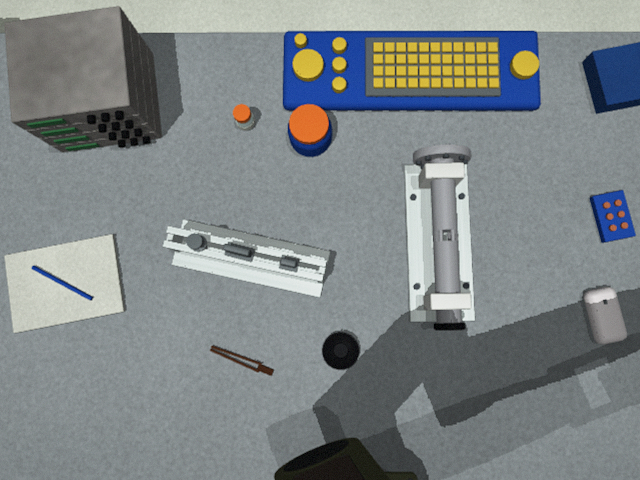

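The large clip is the middle item in the rack (scene ~(413,282), top ~(240,250)). The cross-hole is at about (230,209) in the scene view and (446,236) in the top view. I'll enlarge both.

```bash
python3 - <<'E'
import cv2,pickle,numpy as np
fs=pickle.load(open("f0.pkl","rb"))
def crop(n,x,y,w,h,s):
    return cv2.resize(fs[n]["color"][y:y+h,x:x+w],None,fx=s,fy=s,interpolation=cv2.INTER_CUBIC)
a=crop("top",160,210,180,95,4);cv2.imwrite("pics/c1.png",a)   #720x380
b=crop("top",400,140,80,100,5);c=crop("top",425,215,50,50,8)
cv2.imwrite("pics/c2.png",crop("top",400,140,100,75*2-10+60,3)); cv2.imwrite("pics/c3.png",crop("top",426,216,40,40,12))
cv2.imwrite("pics/c4.png",crop("scene",340,220,160,120,5))
cv2.imwrite("pics/c5.png",crop("scene",130,160,180,130,4))
E
```

```text
(no output)
```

View pics/c1.png

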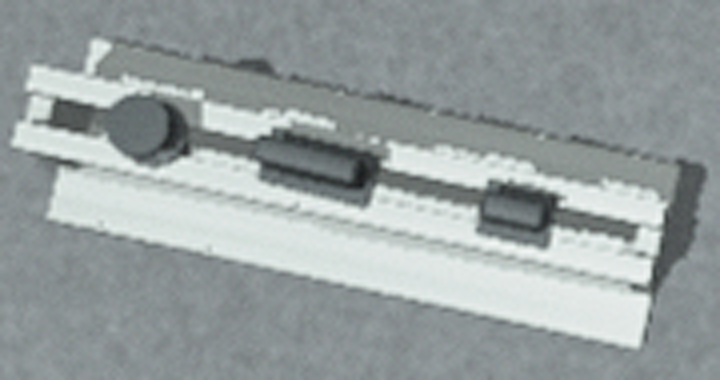

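View pics/c2.png

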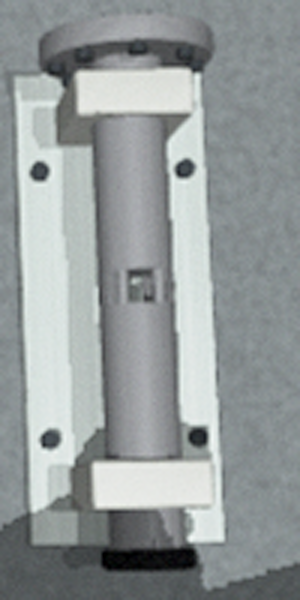

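View pics/c3.png

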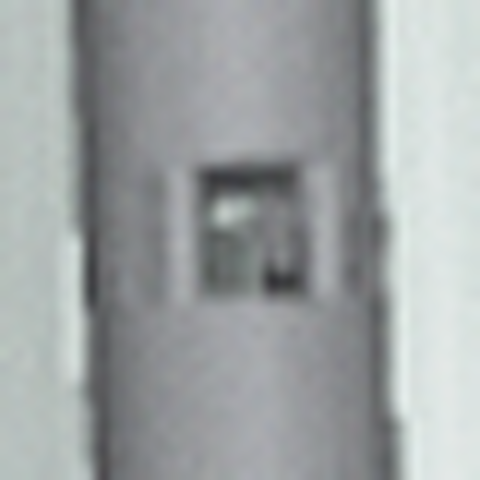

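View pics/c4.png

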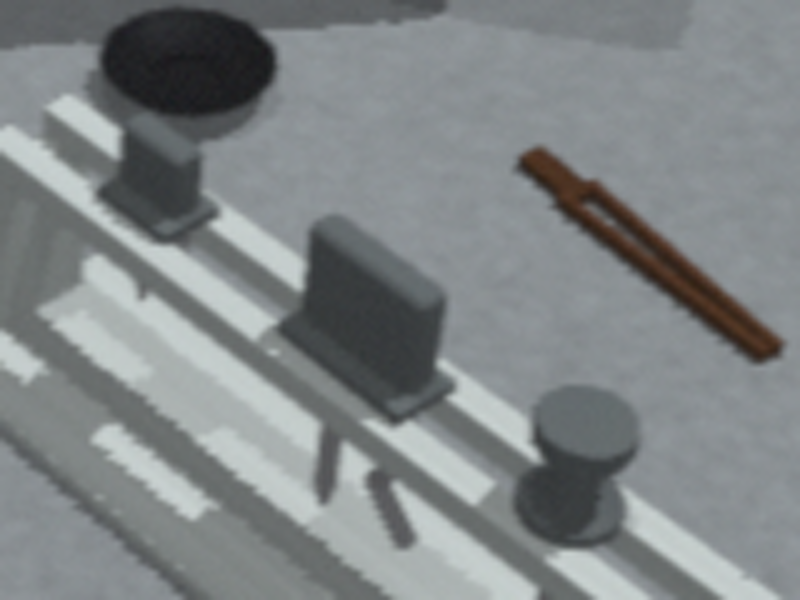

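View pics/c5.png

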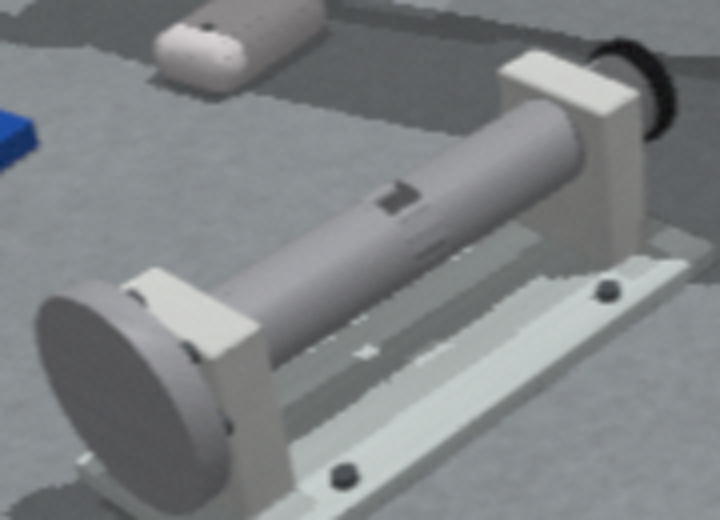

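```bash
cat > h.py <<'E'
import cv2,pickle,numpy as np
def proj(f,P):
    P=np.atleast_2d(np.array(P,float));T=np.linalg.inv(f["T"])
    c=P@T[:3,:3].T+T[:3,3];F=240/np.tan(np.radians(f["fov_y"]/2))
    return np.c_[F*c[:,0]/c[:,2]+f["cx"],F*c[:,1]/c[:,2]+f["cy"]]
def back(f,u,v,z):
    F=240/np.tan(np.radians(f["fov_y"]/2));d=f["T"][:3,:3]@np.array([(u-f["cx"])/F,(v-f["cy"])/F,1]);o=f["T"][:3,3]
    return o+d*(z-o[2])/d[2]
def rz(a):
    c,s=np.cos(a),np.sin(a);return np.array([[c,-s,0],[s,c,0],[0,0,1]])
def box(x0,x1,y0,y1,z0,z1): return [(x,y,z) for z in(z0,z1) for x,y in((x0,y0),(x1,y0),(x1,y1),(x0,y1))]
CL=[box(-14,32,-6,6,5,41),box(-16,34,-12,12,0,5),box(-3.5,3.5,-3.5,3.5,-66,0)]
ED=[(0,1),(1,2),(2,3),(3,0),(4,5),(5,6),(6,7),(7,4),(0,4),(1,5),(2,6),(3,7)]
def draw(f,boxes,pos,yaw,roi,s,fn):
    x,y,w,h=roi;im=cv2.resize(f["color"][y:y+h,x:x+w],None,fx=s,fy=s,interpolation=cv2.INTER_CUBIC)
    for b in boxes:
        p=proj(f,np.array(b)@rz(np.radians(yaw)).T+pos);p=((p-[x,y]+.5)*s-.5)
        for i,j in ED: cv2.line(im,tuple(int(round(q*16)) for q in p[i]),tuple(int(round(q*16)) for q in p[j]),(0,0,255),1,cv2.LINE_AA,4)
    if fn: cv2.imwrite(fn,im)
    return im
E
python3 - <<'E'
from h import *
fs=pickle.load(open("f0.pkl","rb"))
t,s=fs["top"],fs["scene"]
def o(x0,u,S):return x0+(u+.5)/S-.5
# slot ends in the top view at z=86
a=back(t,o(160,55,4),o(210,115,4),86);b=back(t,o(160,635,4),o(210,232,4),86);print(a,b,np.degrees(np.arctan2(*(a-b)[[1,0]])))
# tab middle
print(back(t,o(160,310,4),o(210,158,4),127))
print("scene tab top mid",back(s,o(340,378,5),o(220,258,5),127))
# hole
print("hole top",back(t,o(426,252,12),o(216,232,12),97))
print("hole scene",back(s,o(130,398,4),o(160,198,4),97))
# rod axis from blocks: silhouette centers
for r,(l,rr) in {125:(95,166),290:(102,173),450:(107,182)}.items():
    print(back(t,o(400,(l+rr)/2,3),o(140,r,3),80))
E
```

```text
[515.92170191 332.34799522  86.        ] [465.34953116  74.01210364  86.        ] 78.923775433861
[492.65717097 211.14010898 127.        ]
scene tab top mid [493.64547839 214.76279705 127.        ]
hole top [ 523.08894293 -149.89176759   97.        ]
hole scene [ 523.70381075 -144.78562928   97.        ]
[ 622.7673737  -149.07060852   80.        ]
[ 522.84272301 -151.16775771   80.        ]
[ 428.45475064 -153.27235995   80.        ]
```

```bash
python3 - <<'E'
from h import *
fs=pickle.load(open("f0.pkl","rb"))
t,s=fs["top"],fs["scene"]
yaw=79;m=np.array([493,212.5,86]);p=m-9*np.array([np.cos(np.radians(yaw)),np.sin(np.radians(yaw)),0])
a=draw(t,CL,p,yaw,(200,220,80,50),10,"pics/o1.png")
b=draw(s,CL,p,yaw,(380,245,70,90),9,None);cv2.imwrite("pics/o2.png",b[:600])
rod=[box(-10,10,-7,7,-44,0),box(-100,100,-22,22,-44,0)]
h=np.array([523.2,-148,97])
draw(t,rod,h,1.2,(415,195,60,60),10,"pics/o3.png")
draw(s,rod,h,1.2,(195,180,80,60),10,"pics/o4.png")
E
```

```text
(no output)
```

View pics/o1.png

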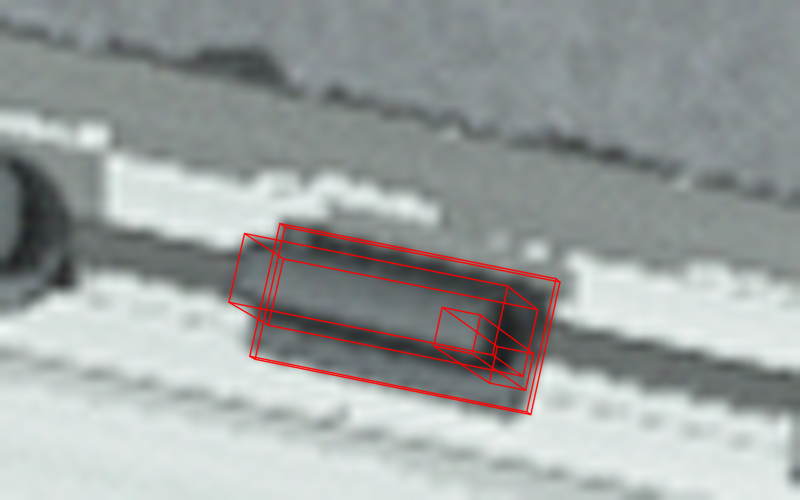

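View pics/o2.png

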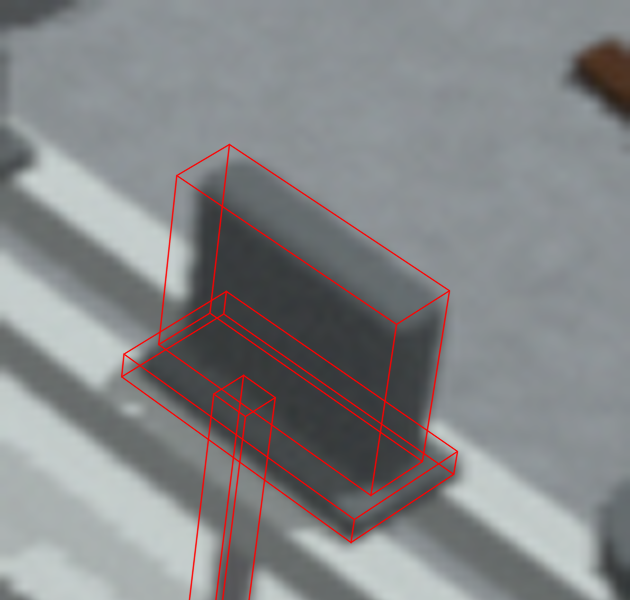

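View pics/o3.png

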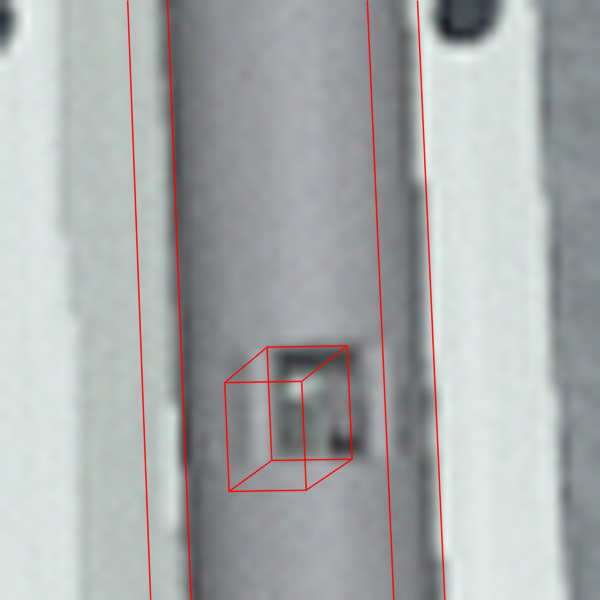

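View pics/o4.png

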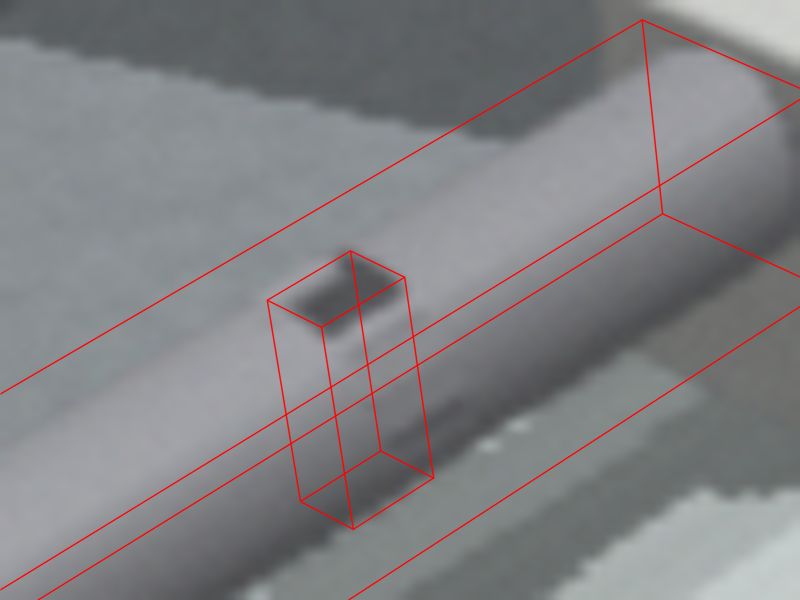

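The overlay fits: clip pose is about (493−, 204) with yaw 79° and the bent leg toward the pin. The hole is near (523, −149) with rod yaw 1.2°. Next I grasp and lift.

```bash
cat >> h.py <<'E'
from scipy.spatial.transform import Rotation as Ro
def down(clipyaw,flip=0):
    a=np.radians(clipyaw+90+180*flip);x=np.array([0,0,-1.]);y=np.array([np.cos(a),np.sin(a),0])
    return Ro.from_matrix(np.c_[x,y,np.cross(x,y)]).as_euler("xyz",degrees=True).tolist()
E
python3 - <<'E'
from h import *
from station import *
import warnings;warnings.filterwarnings("ignore")
for fl in(0,1):
    for p,y in(([493,213,200],79),([523,-140,200],91.2)):
        print(fl,y,inverse_kinematics(p,down(y,fl)))
E
```

```text
0 79 [ 1.76387360e+01 -5.79286533e+00  1.11136908e+02 -2.54444375e-14
  7.46559573e+01 -1.51361264e+02]
0 91.2 [-20.66754371  -5.21476898 110.60206353   0.          74.61270545
 158.13245629]
1 79 [ 1.76387360e+01 -5.79286533e+00  1.11136908e+02 -2.54444375e-14
  7.46559573e+01  2.86387360e+01]
1 91.2 [-20.66754371  -5.21476898 110.60206353   0.          74.61270545
 -21.86754371]
```

```bash
python3 - <<'E'
from h import *
from station import *
o=down(79,1)
movep([493,213,200],o)
movel([493,213,117.5],o,feed=120,f_stop=10)
print(get_ee_pos(),get_wrist_force(),get_time_s())
f=grab_frame("scene");cv2.imwrite("pics/g1.png",f["color"])
gripper_close(45)
print(get_opening(),get_wrist_force(),get_time_s())
f=grab_frame("scene");cv2.imwrite("pics/g2.png",cv2.resize(f["color"][170:370,320:520],None,fx=3,fy=3))
E
```

```text
[493.62398025 213.16079834 118.26012186] [-0.37184563  0.17994583  0.56949545] 3.8333
0.12174847288101107 [ 0.17019683 -0.26542611  0.11352225] 5.15<sys>:0: UserWarning: Gimbal lock detected. Setting third angle to zero since it is not possible to uniquely determine all angles.
```

View pics/g2.png

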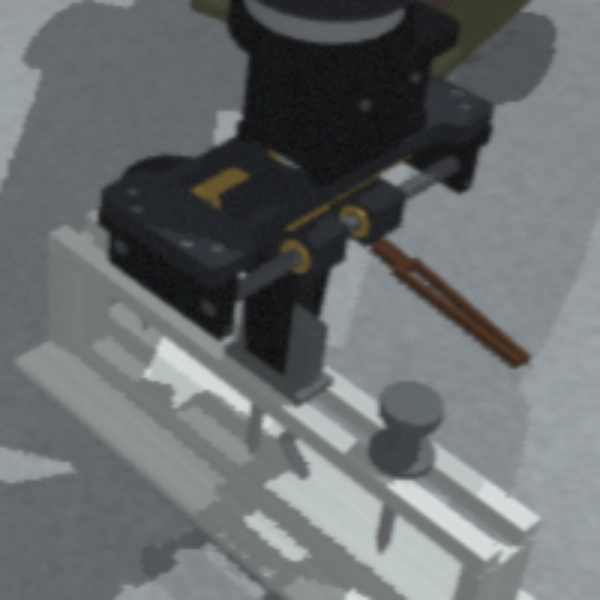

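The jaws hold the tab (opening about 11.6 mm for a 12 mm tab), with the clip still in the rack. Next I lift it and hover over the hole.

```bash
python3 - <<'E' 2>/dev/null
from h import *
from station import *
movel([493.3,213,248],None,feed=150)
print(get_opening(),get_wrist_force(),get_ee_pos())
movep([523,-140,215],down(91.2,1))
print(get_opening(),get_wrist_force(),get_ee_pos(),get_tool_rot(),get_time_s())
wait(0.3)
fs={n:grab_frame(n) for n in("scene","top")};pickle.dump(fs,open("f1.pkl","wb"))
e=get_ee_pos();print(e)
for n,r,s,fn in(("scene",(150,80,160,200),3,"h1"),("top",(390,170,110,130),4,"h2")):
    p=np.array(e)-[0,0,32.2];y=91.2;p=p-9*np.array([np.cos(np.radians(y)),np.sin(np.radians(y)),0])
    draw(fs[n],CL,p,y,r,s,f"pics/{fn}.png");draw(fs[n],[],p,y,r,s,f"pics/{fn}n.png")
E
```

```text
0.1255614925808307 [ 0.15925027  0.1548891  -2.11934487] [492.65564961 212.79225629 246.5847062 ]
0.1243880656006181 [ 0.12989972  0.31184667 -0.92722896] [ 523.08258637 -139.28455933  214.79848986] [-158.16521587   89.96911444  113.06945583] 7.55
[ 523.14597845 -139.56797242  215.10498719]
```

View pics/h1.png

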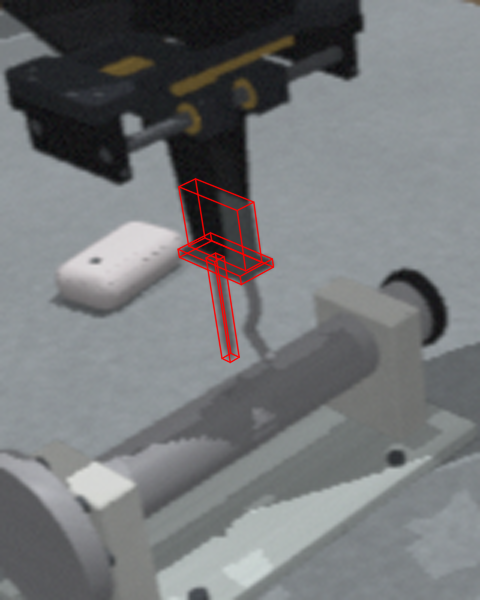

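View pics/h1n.png

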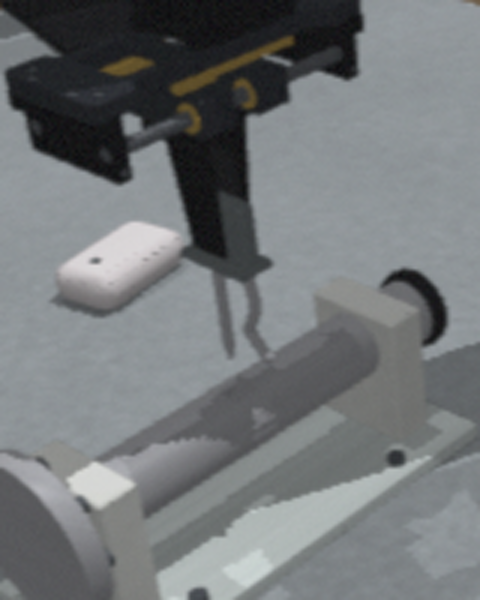

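View pics/h2n.png

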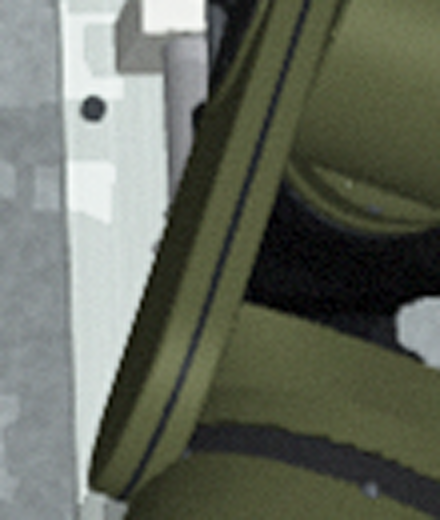

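```bash
python3 - <<'E' 2>/dev/null
from h import *
f1=pickle.load(open("f1.pkl","rb"));f0=pickle.load(open("f0.pkl","rb"))
e=np.array([523.146,-139.568,215.105]);y=91.2
p=e-[0,0,32.2]-9*np.array([np.cos(np.radians(y)),np.sin(np.radians(y)),0])
r=(200,150,50,55)
a=draw(f1["scene"],CL,p,y,r,8,None);b=draw(f1["scene"],[],p,y,r,8,None)
cv2.imwrite("pics/k1.png",np.hstack([b,a]))
r=(212,195,40,30)
hole=[[*np.array(box(-10,10,-7,7,-.01,0))]]
a=draw(f0["scene"],hole,np.array([523.1,-149,97]),1.2,r,10,None);b=draw(f0["scene"],[],p,y,r,10,None)
cv2.imwrite("pics/k2.png",np.hstack([b,a]))
r=(430,220,35,35)
a=draw(f0["top"],hole,np.array([523.1,-149,97]),1.2,r,11,None);b=draw(f0["top"],[],p,y,r,11,None)
cv2.imwrite("pics/k3.png",np.hstack([b,a]))
E
```

```text
(no output)
```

View pics/k1.png

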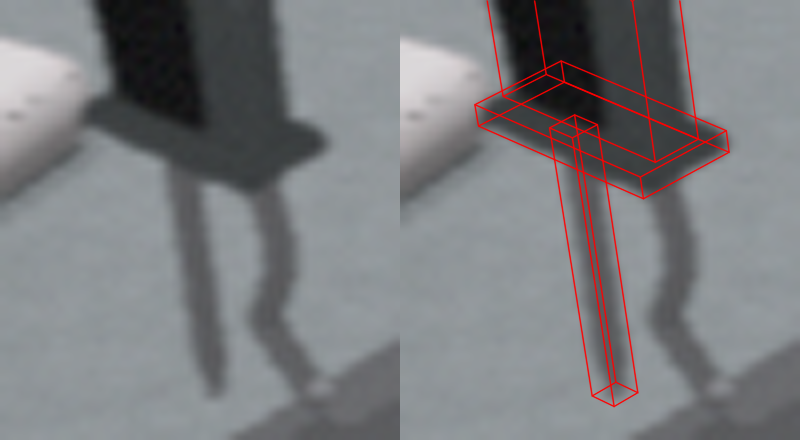

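View pics/k2.png

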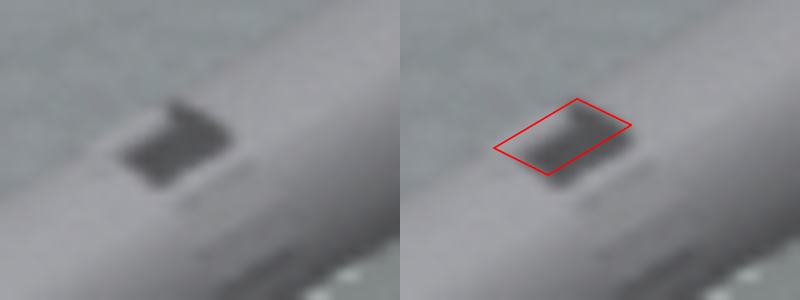

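View pics/k3.png

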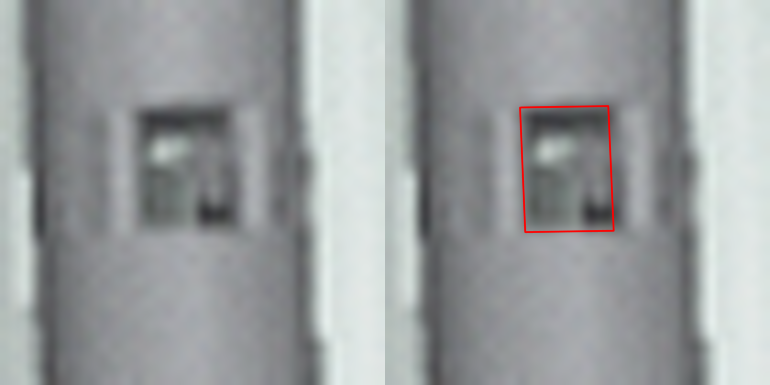

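Scene: the clip hangs straight, its leg tip about 0.4 px from the prediction. The hole centres at about y −149.5 in both views. I'll descend in guarded steps.

```bash
python3 - <<'E' 2>/dev/null
from h import *
from station import *
X,Y=522.8,-140.3;o=down(91.2,1)
movel([X,Y,200],o,feed=60)
print(get_wrist_force(),get_ee_pos())
print(movel([X,Y,182],o,feed=50,f_stop=6),get_wrist_force(),get_moment(),get_ee_pos(),get_time_s())
f=grab_frame("scene");cv2.imwrite("pics/m1.png",cv2.resize(f["color"][130:250,170:290],None,fx=5,fy=5,interpolation=cv2.INTER_CUBIC))
E
```

```text
[-0.07421292 -0.05695721 -0.16335641] [ 522.28699518 -140.17481351  198.94670753]
False [-0.4846564   0.27370986 -0.77746743] [ 0.02946765 -0.13887738  0.00682914] [ 522.60173622 -140.23344817  181.53816077] 8.8583
```

View pics/m1.png

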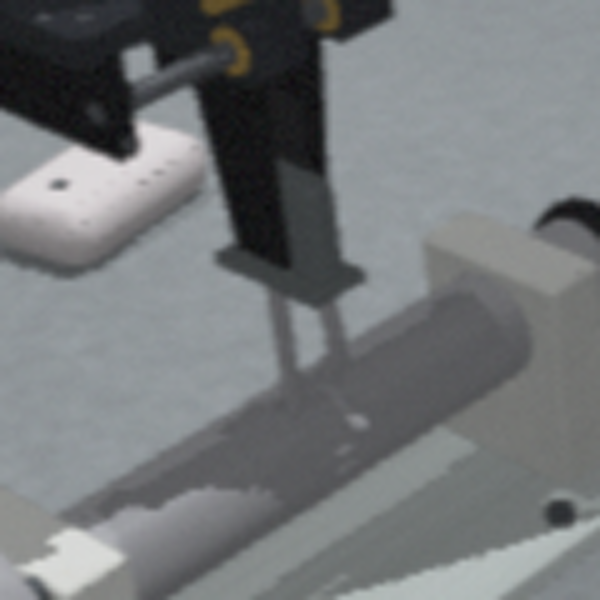

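The straight leg is in the hole without contact force, and the bent leg is over the +y flank. Next I push down.

```bash
python3 - <<'E' 2>/dev/null
from h import *
from station import *
X,Y=522.8,-140.3;o=down(91.2,1)
for z in(165,155,147,140,134,130.5):
    s=movel([X,Y,z],o,feed=45,f_stop=28)
    print(z,s,np.round(get_wrist_force(),1),np.round(get_moment(),2),np.round(get_ee_pos(),1),get_opening())
    if s:break
print(get_time_s())
f=grab_frame("scene");cv2.imwrite("pics/m2.png",cv2.resize(f["color"][130:250,170:290],None,fx=5,fy=5,interpolation=cv2.INTER_CUBIC))
E
```

```text
165 False [ 0.6 -0.3 -1.5] [-0.01 -0.13 -0.06] [ 522.6 -140.2  164.6] 0.12256958381207592
155 False [-0.5  2.9 -2.1] [ 0.68  0.01 -0.  ] [ 522.  -139.6  154. ] 0.12126823788552644
147 False [-0.6  4.  -4. ] [ 0.87  0.1  -0.03] [ 521.7 -139.7  145.4] 0.1241191665522954
140 False [ 0.4  3.2 -5.7] [ 0.67 -0.35 -0.03] [ 522.6 -140.3  139.1] 0.12624051420895324
134 False [ 0.3  1.1 -3.5] [ 0.26 -0.18  0.07] [ 522.6 -140.8  133.7] 0.1251035126813565
130.5 False [ 0.6  0.2 -1.1] [ 0.03 -0.03 -0.04] [ 522.9 -140.8  130.6] 0.12454857646516192
10.975
```

View pics/m2.png

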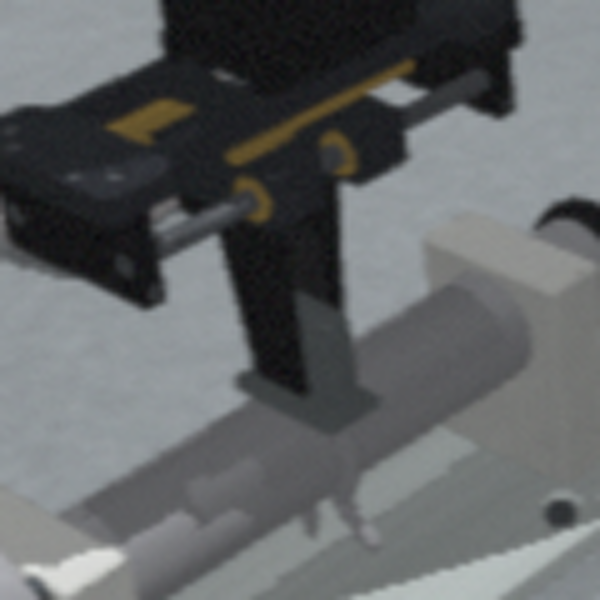

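The bent leg passed over the rod and closed: force rose to about 6 N and fell back. Next I seat the foot until contact.

```bash
python3 - <<'E' 2>/dev/null
from h import *
from station import *
X,Y=522.8,-140.3;o=down(91.2,1)
s=movel([X,Y,122],o,feed=15,f_stop=12)
print(s,np.round(get_wrist_force(),1),np.round(get_ee_pos(),1),get_opening())
release()
print(np.round(get_wrist_force(),1))
movel([X,Y,220],o,feed=120,f_stop=15)
p=np.array([250,-450,330.]);movep(p.tolist(),down(91.2,1))
wait(.3)
print(np.round(get_wrist_force(),1),np.round(get_ee_pos(),1),get_time_s())
fs={n:grab_frame(n) for n in("scene","top")};pickle.dump(fs,open("f2.pkl","wb"))
q=np.array([522.8,-149.5,97]);
for n,r,fn in(("scene",(190,170,80,75),"e1"),("top",(405,190,80,75),"e2")):
    cv2.imwrite(f"pics/{fn}.png",np.hstack([draw(fs[n],b,q,91.2,r,5,None) for b in([],CL)]))
cv2.imwrite("pics/full.png",fs["scene"]["color"])
E
```

```text
True [-0.5  0.8  4.3] [ 523.2 -140.6  128.3] 0.12179780843103483
[ 1.1  0.1 -1.3]
[-0.4  0.2 -0.6] [ 250.5 -449.7  329.8] 15.5833
```

View pics/e1.png

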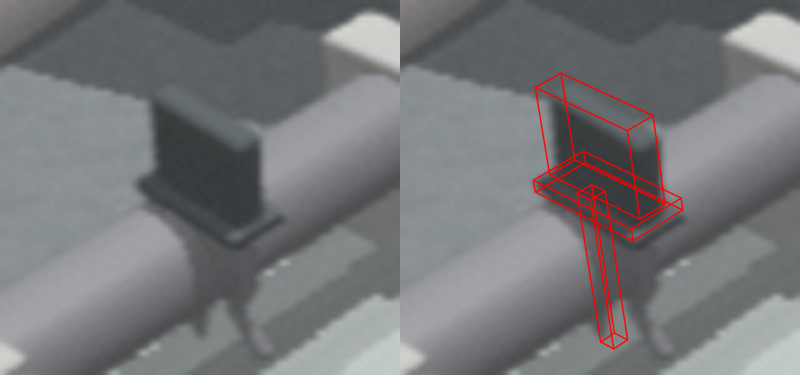

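View pics/e2.png

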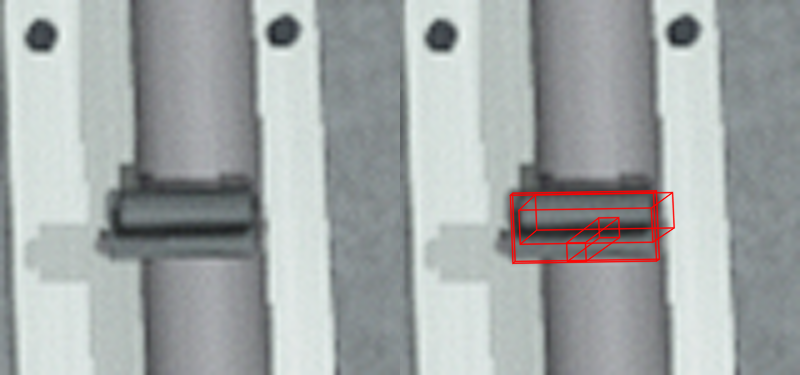

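View pics/full.png

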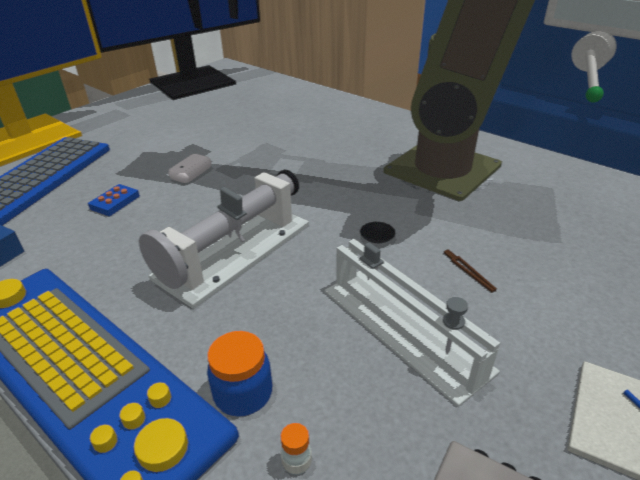

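```bash
python3 -c "
from station import *
finish_job();print(get_time_s())"
```

```text
the job is handed in; nothing more can be done
the job is handed in; nothing more can be done
```

The large R-clip is in the rod and the job is handed in; the last clock reading before that was 15.6 s. I took the clip from the middle of the rack and pushed its straight leg down through the cross-hole. The bent leg went over the rod's +y side.

- **Push and seating:** readings between steps rose to about 6 N as the bent leg spread, then fell back to about 1 N as it closed. The foot met the rod at a TCP height of 128.3 mm, where I expected about 129 mm, and the 12 N contact stop triggered.
- **Last pictures:** with the gripper away, the clip's foot sits on the rod, both leg ends show below it, and the small clip and plain pin are still in the rack.
- **Small disagreement:** the drawn model sat 1–2 pixels off the clip in the scene view, and its tab top was drawn too high, as it also was when the clip hung in the rack. I put this down to calibration error and the tab's rounded edges and did not check further.

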